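Find the fullest spice tin by feel

TASK

Heft the three closed tins one at a time, first the one on the green coaster, then the one on yellow, then the one on red: lift each straight up clear of its coaster for a moment, and have it standing back on its coaster before lifting the next. Then take the heaviest and finish holding it up in the gripper, upright, still and well clear above the middle of the empty steel pan, ready for the refill, with the other two tins standing on their own coasters; do not let go of it at the end. Do not tip any tin over, and leave the pan, jars, bottle, cups and shaker where they are.

Things in the scene. Friction and masses are not known exactly. Their poses are not given: they have to be found in the camera images.
- tin_a: one of three identical closed tins: cylinder 62 mm in diameter, 115 mm tall, flat ends, aluminium with a blue band and a fixed, flush white lid, upright on one of the coasters. Origin: centre of its underside; z up its axis. 0.14 to 0.62 kg, evenly filled; the heaviest of the three may be any one and is at least 0.14 kg heavier than each other
- tin_b: one of three identical closed tins: cylinder 62 mm in diameter, 115 mm tall, flat ends, aluminium with a blue band and a fixed, flush white lid, upright on one of the coasters. Origin: centre of its underside; z up its axis. 0.14 to 0.62 kg, evenly filled; the heaviest of the three may be any one and is at least 0.14 kg heavier than each other
- tin_c: one of three identical closed tins: cylinder 62 mm in diameter, 115 mm tall, flat ends, aluminium with a blue band and a fixed, flush white lid, upright on one of the coasters. Origin: centre of its underside; z up its axis. 0.14 to 0.62 kg, evenly filled; the heaviest of the three may be any one and is at least 0.14 kg heavier than each other
- coaster_green: green plastic disc fixed to the table, 96 mm in diameter and 4 mm thick; one tin stands at its middle. Origin: centre of its underside, on the table
- coaster_yellow: yellow plastic disc fixed to the table, 96 mm in diameter and 4 mm thick; one tin stands at its middle. Origin: centre of its underside, on the table
- coaster_red: red plastic disc fixed to the table, 96 mm in diameter and 4 mm thick; one tin stands at its middle. Origin: centre of its underside, on the table
- pan: empty open steel food pan, 108 mm (its x) by 176 mm (its y, long side) and 65 mm high, walls 3 mm, loose on the table. Origin: centre of its underside
- pepper_jar: small jar with terracotta-coloured body and red cap, 56 mm in diameter, 85 mm high, a bystander. Origin: centre of its underside
- herb_jar: small green glass jar with paper label and black cap, 56 mm in diameter, 85 mm high, a bystander. Origin: centre of its underside
- cup_stack: stack of white portion cups, 82 mm in diameter, 86 mm high, a bystander. Origin: centre of its underside
- squeeze_bottle: yellow squeeze bottle with red cap, 58 mm in diameter, 150 mm high, a bystander. Origin: centre of its underside
- salt_shaker: white salt shaker with steel cap, 44 mm in diameter, 70 mm high, a bystander. Origin: centre of its underside
Mind the look-alikes: they are no part of the job. Of the things like the coaster_yellow, leave any that is black or blue; of the rest the smaller one is meant.

How it is judged (in metres and radians):
On the way, in this order (a step that is already met when the one before it is completed fails the run):
1. the green coaster's tin is held up over it (underside over 25 mm above the table, axis within 70 mm of the coaster's middle), the other two upright within 30 mm of their starts (((horizontal distance between tin_a and coaster_green below 0.07 m and height (world z) of tin_a above 0.025 m and contact force between tin_a and the fingers above 1 N and (distance of tin_b from where it was at the start of the episode below 0.03 m and angle between tin_b's own z axis and vertical below 0.15 rad) and (distance of tin_c from where it was at the start of the episode below 0.03 m and angle between tin_c's own z axis and vertical below 0.15 rad)) or (horizontal distance between tin_b and coaster_green below 0.07 m and height (world z) of tin_b above 0.025 m and contact force between tin_b and the fingers above 1 N and (distance of tin_a from where it was at the start of the episode below 0.03 m and angle between tin_a's own z axis and vertical below 0.15 rad) and (distance of tin_c from where it was at the start of the episode below 0.03 m and angle between tin_c's own z axis and vertical below 0.15 rad)) or (horizontal distance between tin_c and coaster_green below 0.07 m and height (world z) of tin_c above 0.025 m and contact force between tin_c and the fingers above 1 N and (distance of tin_a from where it was at the start of the episode below 0.03 m and angle between tin_a's own z axis and vertical below 0.15 rad) and (distance of tin_b from where it was at the start of the episode below 0.03 m and angle between tin_b's own z axis and vertical below 0.15 rad)))), for 0.2 s.
2. the yellow coaster's tin is held up over it (underside over 25 mm above the table, axis within 70 mm of the coaster's middle), the other two upright within 30 mm of their starts (((horizontal distance between tin_a and coaster_yellow below 0.07 m and height (world z) of tin_a above 0.025 m and contact force between tin_a and the fingers above 1 N and (distance of tin_b from where it was at the start of the episode below 0.03 m and angle between tin_b's own z axis and vertical below 0.15 rad) and (distance of tin_c from where it was at the start of the episode below 0.03 m and angle between tin_c's own z axis and vertical below 0.15 rad)) or (horizontal distance between tin_b and coaster_yellow below 0.07 m and height (world z) of tin_b above 0.025 m and contact force between tin_b and the fingers above 1 N and (distance of tin_a from where it was at the start of the episode below 0.03 m and angle between tin_a's own z axis and vertical below 0.15 rad) and (distance of tin_c from where it was at the start of the episode below 0.03 m and angle between tin_c's own z axis and vertical below 0.15 rad)) or (horizontal distance between tin_c and coaster_yellow below 0.07 m and height (world z) of tin_c above 0.025 m and contact force between tin_c and the fingers above 1 N and (distance of tin_a from where it was at the start of the episode below 0.03 m and angle between tin_a's own z axis and vertical below 0.15 rad) and (distance of tin_b from where it was at the start of the episode below 0.03 m and angle between tin_b's own z axis and vertical below 0.15 rad)))), for 0.2 s.
3. the red coaster's tin is held up over it (underside over 25 mm above the table, axis within 70 mm of the coaster's middle), the other two upright within 30 mm of their starts (((horizontal distance between tin_a and coaster_red below 0.07 m and height (world z) of tin_a above 0.025 m and contact force between tin_a and the fingers above 1 N and (distance of tin_b from where it was at the start of the episode below 0.03 m and angle between tin_b's own z axis and vertical below 0.15 rad) and (distance of tin_c from where it was at the start of the episode below 0.03 m and angle between tin_c's own z axis and vertical below 0.15 rad)) or (horizontal distance between tin_b and coaster_red below 0.07 m and height (world z) of tin_b above 0.025 m and contact force between tin_b and the fingers above 1 N and (distance of tin_a from where it was at the start of the episode below 0.03 m and angle between tin_a's own z axis and vertical below 0.15 rad) and (distance of tin_c from where it was at the start of the episode below 0.03 m and angle between tin_c's own z axis and vertical below 0.15 rad)) or (horizontal distance between tin_c and coaster_red below 0.07 m and height (world z) of tin_c above 0.025 m and contact force between tin_c and the fingers above 1 N and (distance of tin_a from where it was at the start of the episode below 0.03 m and angle between tin_a's own z axis and vertical below 0.15 rad) and (distance of tin_b from where it was at the start of the episode below 0.03 m and angle between tin_b's own z axis and vertical below 0.15 rad)))), for 0.2 s.
At the end, for the whole second after the job is handed in: The heaviest tin is in the fingers, upright (0.25 rad), still, underside over 85 mm above the table, axis within 40 mm of the pan's middle, clear of the pan; the others stand upright within 30 mm of their starts (no coaster bears over 4.2 N); pan and bystanders within 30 mm of theirs (((height (world z) of tin_a above 0.085 m and angle between tin_a's own z axis and vertical below 0.25 rad and horizontal distance between tin_a and pan below 0.04 m and contact force between tin_a and the fingers above 1 N and linear speed of tin_a below 0.03 m/s and contact force between tin_a and pan below 0.1 N and (distance of tin_b from where it was at the start of the episode below 0.03 m and angle between tin_b's own z axis and vertical below 0.15 rad) and linear speed of each of tin_b, tin_c below 0.02 m/s and (distance of tin_c from where it was at the start of the episode below 0.03 m and angle between tin_c's own z axis and vertical below 0.15 rad)) or (height (world z) of tin_b above 0.085 m and angle between tin_b's own z axis and vertical below 0.25 rad and horizontal distance between tin_b and pan below 0.04 m and contact force between tin_b and the fingers above 1 N and linear speed of tin_b below 0.03 m/s and contact force between tin_b and pan below 0.1 N and (distance of tin_a from where it was at the start of the episode below 0.03 m and angle between tin_a's own z axis and vertical below 0.15 rad) and linear speed of each of tin_a, tin_c below 0.02 m/s and (distance of tin_c from where it was at the start of the episode below 0.03 m and angle between tin_c's own z axis and vertical below 0.15 rad)) or (height (world z) of tin_c above 0.085 m and angle between tin_c's own z axis and vertical below 0.25 rad and horizontal distance between tin_c and pan below 0.04 m and contact force between tin_c and the fingers above 1 N and linear speed of tin_c below 0.03 m/s and contact force between tin_c and pan below 0.1 N and (distance of tin_a from where it was at the start of the episode below 0.03 m and angle between tin_a's own z axis and vertical below 0.15 rad) and linear speed of each of tin_a, tin_b below 0.02 m/s and (distance of tin_b from where it was at the start of the episode below 0.03 m and angle between tin_b's own z axis and vertical below 0.15 rad))) and contact force between each of coaster_green, coaster_yellow, coaster_red and anything else below 4.2 N and distance of each of pan, pepper_jar, herb_jar, cup_stack, squeeze_bottle, salt_shaker from where it was at the start of the episode below 0.03 m); the arm keeps its last pose, push and grip.
It fails at once if a tin is tipped by more than 0.6 rad (angle between any of tin_a, tin_b, tin_c's own z axis and vertical above 0.6 rad).
It fails at once if the pan or a bystander is moved by more than 30 mm (distance of any of pan, pepper_jar, herb_jar, cup_stack, squeeze_bottle, salt_shaker from where it was at the start of the episode above 0.03 m).
It also fails if it takes over 72 s, if anything falls off the work surface, if the arm or the gripper's body presses on something with over 40 N, if the wrist force passes 120 N, or if a joint passes its speed limit or range.

ROBOT

A 6-joint arm with a two-finger parallel gripper is mounted at the origin on the work surface. World frame = base frame: x ahead of the robot, y to its left, z up, the work surface at z = 0. Lengths are in mm, angles in degrees, forces in N, time in s.
With the tool pointing down it reaches from about 350 to 850 mm from the base axis. Payload 8.1 kg.
Tool frame: the origin (TCP) lies between the finger pads; the fingertips stand 22 mm ahead of it and the grasp point (between the pads) lies 3 mm ahead of it; z points along the fingers, y is the line along which they close (so a half turn about z gives the same grasp; the last joint's range is limited). The gripper opens to 85 mm and grips with 20 to 120 N. Pads are 22 mm wide; open, the fingers measure 114 mm over their backs; the gripper's body (76 mm by 85 mm) begins 54 mm behind the grasp point. The pads swing forward as they close: fully open they stand 13 mm farther back than shut.
Start: joints at [61.971, 7.471, 85.268, -0, 87.261, -4.893], TCP at [235.729, 551.758, 253.292] pointing down, gripper open.
Joint ranges: [-169.43, 169.43], [-51.17, 129.36], [1.28, 143.12], [-76.62, 256.62], [0, 156.53], [-152.29, 152.29]. Speed limits (degrees/s): [136.94, 136.94, 159.86, 180, 180, 180].

INTERFACE

Orientations are given as [roll, pitch, yaw] about the fixed x, y, z axes, in that order (R = Rz(yaw) Ry(pitch) Rx(roll)).
In Python, from bench import r, vision gives the robot as it stands.
- The arm moves only by the tool step_arm, never from a script. Its argument "targets" is a list that holds one entry, the list of rows, each a list of 6 numbers: the shift along the world's x, y, z in mm, then the turn, a rotation vector about the world's x, y, z in rad. In form: [[[x, y, z, rx, ry, rz], ...]]. A call has 1 to 12 rows; each row is the pose to reach, as a shift and turn from the pose commanded when the call began; what a row does not reach only later rows make up. A row lasts 1/12 s, in which the tool goes at most 41.7 mm and 7.16 degrees, less where a joint would pass 70% of its speed; a pose out of reach is approached as far as the arm can. A call with a gripper value outside its range is refused whole. "fingers" is the gripper's target within -1 to 1 (shut at 1, half-way at 0, fully open at -1), set as the call begins (left out, the last holds). The fingers move at their own pace and stop on an object; "newtons" is the grip in N (left out, the last holds). Time passes only in rows, so rows that repeat a pose let the fingers close. It gives the time, the measured TCP pose, the force, the opening and the grip force at its end, in the units of the state.
- r.sense(): the state, without advancing time (a new reading comes with each control period).
- vision.snapshot(name): name is "scene" or "top"; returns a dict with "img" (400x640x3 uint8, blue, green, red), "mtx" (3x3 intrinsics, pixels), "D" ([k1, k2, p1, p2, k3] as OpenCV has them; the pictures are not rectified), "eye" and "attitude" of the camera in the world. Camera axes: x right, y up, looking along -z (the intrinsics and any distortion apply to the point x, -y, -z); pixel columns grow to the right and rows downward; lengths in mm; the calibration is good to about 2 mm. A picture is of the moment at which its call begins. There is no depth.
- r.hand_in(): hands the job in; it is judged then, once.
The state is a dict: "time": time; "joint_pos": joint angles; "qd": joint speeds; "joint_efforts": joint torques, N m; "tool_pos": TCP position; "tcp_rot": TCP orientation; "ft_force": force on the tool from outside, world axes, zero at the start; "wrist_torque": the same for the moment, N m; "finger_gap": finger opening in mm; "grip_force": force on a finger pad.
Only numpy, scipy, OpenCV 4.12 (cv2) and the standard library are available. Lean on these libraries where they do the work, as an engineer would, in place of code of your own. Each camera call takes 0.05 s, during which the arm holds its last target. There are 200 camera calls.

## Working session

There is one attempt and no reset: what is moved stays moved. The work goes in short steps, Python scripts to look and compute and a tool call to move; the robot and the scene stay as the last step left them, time stands still between calls to the robot, and variables do not carry over. Pictures are saved under pics/ and viewed, at most 10 in all, crops included, and the job is handed in when it is done.

Besides the shell and the picture viewer there is one more tool, called as a command line: name --argument value ..., lists and objects as JSON in quotes. step_arm: Moves the arm, as the interface text tells. Its arguments: {"type":"object","properties":{"targets":{"type":"array"},"fingers":{"type":"number"},"newtons":{"type":"number"}},"required":["targets"]}

```bash
mkdir -p pics; cat > h.py <<'E'
import numpy as np, cv2
from bench import r, vision
from scipy.spatial.transform import Rotation as R
def rot(a):
    a=np.array(a,float)
    if a.shape==(3,3): return a
    return R.from_euler('xyz',a,degrees=True).as_matrix()
def ray(s,px):
    u=cv2.undistortPoints(np.array([[px]],float),s['mtx'],s['D'])[0,0]
    return rot(s['attitude'])@np.array([u[0],-u[1],-1.])
def onz(s,px,z):
    d=ray(s,px);e=np.array(s['eye'],float);return e+d*(z-e[2])/d[2]
E
python3 - <<'E'
from h import *
for n in('scene','top'):
    s=vision.snapshot(n);cv2.imwrite(f'pics/{n}0.png',s['img']);print(n,s['eye'],s['attitude'],s['mtx'],s['D'])
print(r.sense())
E
```

```text
scene [1297.09802158  -82.93120289 1020.8621931 ] [ 4.09916953e+01 -3.98280505e-03  8.62130257e+01] [[503.25805959   0.         316.56066155]
 [  0.         503.25805959 198.70456504]
 [  0.           0.           1.        ]] [-0.11149328  0.          0.          0.          0.        ]
top [ 348.66263488  -15.37139388 1276.86971708] [  4.77142297   1.12094262 -90.46892219] [[515.76152522   0.         312.83747995]
 [  0.         515.76152522 206.8201454 ]
 [  0.           0.           1.        ]] [0.00392161 0.         0.         0.         0.        ]
{'time': 0.1, 'joint_pos': array([ 6.19724743e+01,  7.51038156e+00,  8.53265523e+01, -6.51712910e-04,
        8.72612477e+01, -4.89176038e+00]), 'qd': array([ 0.05438402, -0.06345785, -0.18065729,  0.07159019, -0.00067809,
        0.09348073]), 'joint_efforts': array([ 1.38859552e-03, -5.70952034e+01, -5.01941264e+01, -1.59762812e-04,
        8.23139999e-03, -9.90066184e-06]), 'tool_pos': array([235.49043075, 551.332313  , 252.3197982 ]), 'tcp_rot': array([-1.79902121e+02, -7.72375439e-03,  1.56864260e+02]), 'ft_force': array([ 0.29816921, -0.42699186, -0.39067491]), 'wrist_torque': array([ 0.0002589 ,  0.01243597, -0.04480126]), 'grip_force': 0.0, 'finger_gap': 85.6631768681397}
```

View pics/top0.png

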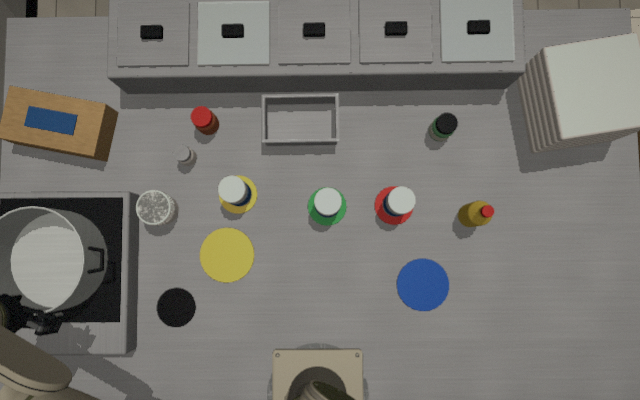

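View pics/scene0.png

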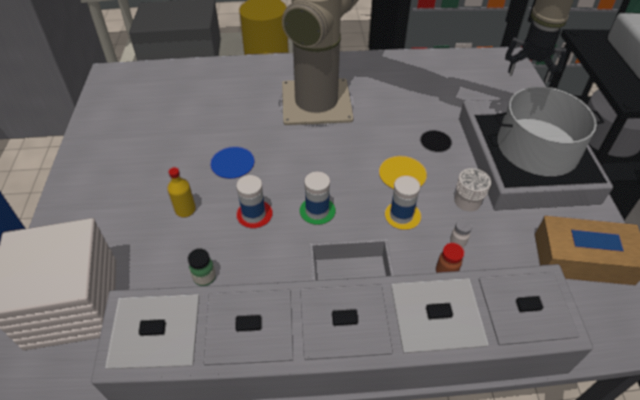

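The top view shows tins with lids at about (327,201) on green, (235,190) on yellow and (400,199) on red. The pan is at (301,119). Candidates for the yellow coaster are the small yellow disc at (238,194) with a tin on it, the big yellow disc at (227,255), black (176,307) and blue (423,285). The description picks the small yellow one at (238,194). The scene view agrees.

```bash
cat > m.py <<'E'
from h import *
s=vision.snapshot('top');im=s['img'];hsv=cv2.cvtColor(im,cv2.COLOR_BGR2HSV)
lid={'green':(327,201),'yellow':(235,190),'red':(400,199)}
hue={'green':(50,80),'yellow':(20,32),'red':(170,10)}
for n,(u,v) in lid.items():
    H,S,V=cv2.split(hsv)
    a,b=hue[n]; hm=((H>=a)&(H<=b)) if a<b else ((H>=a)|(H<=b))
    box=np.zeros(H.shape,bool);box[v-32:v+36,u-32:u+32]=1
    m=(hm&(S>130)&(V>60)&box).astype(np.uint8)
    if n=='yellow': m[232:]=0
    p=cv2.findNonZero(m); (c,rad)=cv2.minEnclosingCircle(p)
    C=onz(s,c,4); D=np.linalg.norm(onz(s,(c[0]+rad,c[1]),4)-C)*2
    w=((S<60)&(V>150)&box).astype(np.uint8)
    k,l,st,cc=cv2.connectedComponentsWithStats(w); i=1+np.argmax(st[1:,4])
    q=cv2.findNonZero((l==i).astype(np.uint8)); (c2,r2)=cv2.minEnclosingCircle(q)
    L=onz(s,cc[i],119); D2=np.linalg.norm(onz(s,(c2[0]+r2,c2[1]),119)-onz(s,c2,119))*2
    print(n,'coaster',C.round(1),D.round(),'lid',L.round(1),onz(s,c2,119).round(1),D2.round(), cc[i].round(1))
g=cv2.cvtColor(im,cv2.COLOR_BGR2GRAY)
print('pan corners',[onz(s,p,65).round(0) for p in((262,94),(340,94),(340,146),(262,146))])
for n,p,z in(('pepper',(203,117),85),('herb',(447,123),85),('cup',(156,207),86),('bottle',(487,211),150),('salt',(184,154),70)): print(n,onz(s,p,z).round())
cv2.imwrite('pics/crop.png',cv2.resize(im[80:280,140:520],None,fx=2.1,fy=2.1))
t=r.sense();print(t['tool_pos'],t['tcp_rot'])
E
python3 m.py
```

```text
green coaster [456.5 -26.    4. ] 90.0 lid [459.7 -26.8 119. ] [459.5 -26.9 119. ] 62.0 [327.5 200.4]
yellow coaster [487.9 195.1   4. ] 93.0 lid [489.4 191.7 119. ] [490. 192. 119.] 63.0 [231.  188.3]
red coaster [ 457.5 -190.6    4. ] 94.0 lid [ 460.5 -193.4  119. ] [ 460.1 -193.2  119. ] 62.0 [401.7 199.3]
pan corners [array([724., 128.,  65.]), array([721., -60.,  65.]), array([595., -58.,  65.]), array([597., 128.,  65.])]
pepper [664. 265.  85.]
herb [ 642. -308.   85.]
cup [451. 373.  86.]
bottle [ 430. -373.  150.]
salt [579. 313.  70.]
[235.53203176 551.39760207 252.45948065] [-1.79914427e+02 -5.86802725e-03  1.56866781e+02]
```

View pics/crop.png

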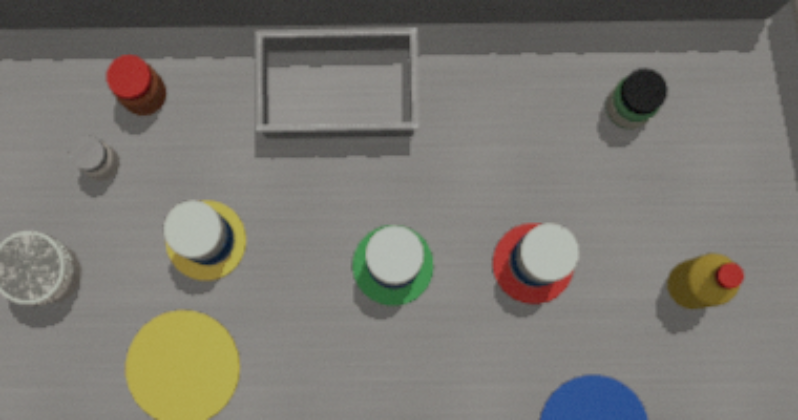

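The crop confirms it: the small yellow disc at crop (205,240) carries a tin, and the big yellow one at (182,368) is empty. Tins by lid (62–63 mm wide, as given): green (459,-27), yellow (490,192), red (460,-193). The pan's middle is at about (660,35). Going to green now, keeping the yaw.

step_arm --targets '[[[5,-12,0,0,0,0],[15,-38,0,0,0,0],[28,-72,0,0,0,0],[42,-109,0,0,0,0],[56,-146,0,0,0,0],[70,-183,0,0,0,0],[84,-220,0,0,0,0],[98,-257,0,0,0,0],[112,-294,0,0,0,0],[126,-331,0,0,0,0],[140,-368,0,0,0,0],[154,-400,0,0,0,0]]]' --fingers -1 --newtons 50

```text
time: 1.15
tool_pos: [389.8, 149.5, 253.3]
tcp_rot: [-180.0, 0.0, 156.9]
ft_force: [0.8, 0.7, -1.3]
finger_gap: 85.5
grip_force: 0.0
```

step_arm --targets '[[[14,-34,-10,0,0,0],[27,-68,-20,0,0,0],[39,-100,-30,0,0,0],[50,-128,-42,0,0,0],[58,-150,-54,0,0,0],[65,-168,-66,0,0,0],[69,-177,-74,0,0,0],[70,-179,-80,0,0,0],[70,-179,-80,0,0,0],[70,-179,-80,0,0,0]]]'

```text
time: 1.98
tool_pos: [459.4, -26.4, 173.2]
tcp_rot: [180.0, -0.1, 156.9]
ft_force: [0.7, 0.5, -0.1]
finger_gap: 85.5
grip_force: 0.0
```

step_arm --targets '[[[0,0,-8,0,0,0],[0,0,-20,0,0,0],[0,0,-34,0,0,0],[0,0,-48,0,0,0],[0,0,-62,0,0,0],[0,0,-74,0,0,0],[0,0,-83,0,0,0],[0,0,-88,0,0,0],[0,0,-88,0,0,0],[0,0,-88,0,0,0]]]'

```text
time: 2.82
tool_pos: [459.7, -27.0, 85.3]
tcp_rot: [-180.0, -0.0, 156.9]
ft_force: [0.2, 0.3, -1.0]
finger_gap: 85.4
grip_force: 0.0
```

step_arm --targets '[[[0,0,0,0,0,0],[0,0,0,0,0,0],[0,0,0,0,0,0],[0,0,0,0,0,0],[0,0,0,0,0,0],[0,0,0,0,0,0],[0,0,0,0,0,0],[0,0,0,0,0,0],[0,0,0,0,0,0],[0,0,0,0,0,0],[0,0,0,0,0,0],[0,0,0,0,0,0]]]' --fingers 1 --newtons 50

```text
time: 3.82
tool_pos: [460.5, -27.6, 86.5]
tcp_rot: [180.0, 0.1, 156.9]
ft_force: [-2.5, -1.8, 6.1]
finger_gap: 61.7
grip_force: 50.0
```

step_arm --targets '[[[0,0,3,0,0,0],[0,0,8,0,0,0],[0,0,16,0,0,0],[0,0,26,0,0,0],[0,0,36,0,0,0],[0,0,43,0,0,0],[0,0,46,0,0,0],[0,0,46,0,0,0],[0,0,46,0,0,0],[0,0,46,0,0,0],[0,0,46,0,0,0],[0,0,46,0,0,0]]]'

```text
time: 4.82
tool_pos: [459.3, -27.2, 130.7]
tcp_rot: [-180.0, -0.1, 156.9]
ft_force: [-0.9, 0.5, -6.3]
finger_gap: 60.7
grip_force: 51.2
```

step_arm --targets '[[[0,0,0,0,0,0],[0,0,0,0,0,0],[0,0,0,0,0,0],[0,0,0,0,0,0],[0,0,0,0,0,0],[0,0,0,0,0,0]]]'

```text
time: 5.32
tool_pos: [459.8, -27.2, 131.3]
tcp_rot: [-180.0, 0.0, 156.9]
ft_force: [0.5, 0.1, -6.1]
finger_gap: 61.3
grip_force: 51.2
```

step_arm --targets '[[[0,0,0,0,0,0],[0,0,0,0,0,0],[0,0,0,0,0,0],[0,0,0,0,0,0]]]'

```text
time: 5.65
tool_pos: [459.7, -27.2, 131.3]
tcp_rot: [180.0, 0.0, 156.9]
ft_force: [0.7, 0.1, -5.9]
finger_gap: 61.3
grip_force: 51.2
```

```bash
cat > w.py <<'E'
from h import *
# force averaged over camera waits (0.05 s each)
a=[];p=[]
for i in range(10):
    s=vision.snapshot('scene'); t=r.sense(); a.append(np.r_[t['ft_force'],t['joint_efforts'][1:3]])
a=np.array(a);print(a.mean(0).round(3),a.std(0).round(3),t['tool_pos'].round(1),t['finger_gap'],t['time'])
import sys;cv2.imwrite(f'pics/{sys.argv[1]}.png',s['img'])
E
python3 w.py liftg
```

```text
[-4.1200e-01 -2.7000e-02 -5.9480e+00 -4.1383e+01 -5.0082e+01] [0.433 0.552 0.433 0.001 0.001] [459.7 -27.2 131.3] 60.73982180330478 6.15
```

View pics/liftg.png

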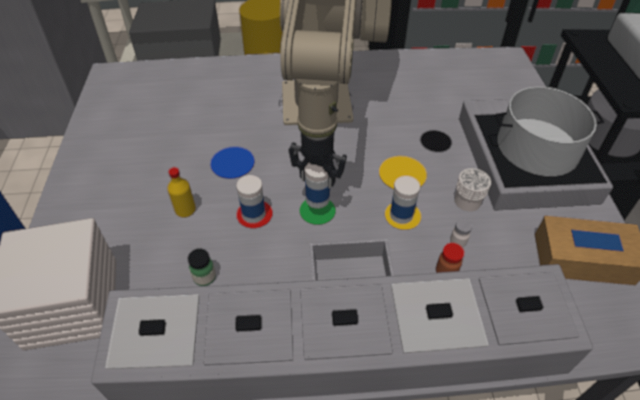

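The tin is held upright over green at (317,188); wrist load about 5.9 N. Setting it back down and going up.

step_arm --targets '[[[0,0,-4,0,0,0],[0,0,-11,0,0,0],[0,0,-20,0,0,0],[0,0,-29,0,0,0],[0,0,-36,0,0,0],[0,0,-41,0,0,0],[0,0,-44,0,0,0],[0,0,-45,0,0,0],[0,0,-45,0,0,0],[0,0,-45,0,0,0]]]'

```text
time: 6.98
tool_pos: [459.9, -27.4, 86.6]
tcp_rot: [-180.0, 0.0, 156.9]
ft_force: [-2.7, -1.8, -1.5]
finger_gap: 61.1
grip_force: 51.5
```

step_arm --targets '[[[0,0,0,0,0,0],[0,0,0,0,0,0],[0,0,0,0,0,0],[0,0,0,0,0,0],[0,0,0,0,0,0],[0,0,0,0,0,0],[0,0,0,0,0,0],[0,0,0,0,0,0],[0,0,0,0,0,0],[0,0,0,0,0,0]]]' --fingers -1

```text
time: 7.82
tool_pos: [459.7, -27.2, 86.3]
tcp_rot: [-180.0, -0.0, 156.9]
ft_force: [1.0, -0.0, -0.0]
finger_gap: 85.1
grip_force: 0.0
```

step_arm --targets '[[[0,0,6,0,0,0],[0,0,18,0,0,0],[0,0,34,0,0,0],[0,0,50,0,0,0],[0,0,66,0,0,0],[0,0,78,0,0,0],[0,0,86,0,0,0],[0,0,88,0,0,0],[0,0,88,0,0,0]]]'

```text
time: 8.57
tool_pos: [460.0, -27.3, 174.8]
tcp_rot: [180.0, 0.1, 156.9]
ft_force: [0.4, -0.1, -0.7]
finger_gap: 85.6
grip_force: 0.0
```

step_arm --targets '[[[1,8,0,0,0,0],[4,28,0,0,0,0],[8,58,0,0,0,0],[13,92,0,0,0,0],[17,126,0,0,0,0],[21,158,0,0,0,0],[25,186,0,0,0,0],[28,206,0,0,0,0],[30,217,0,0,0,0],[30,219,0,0,0,0],[30,219,0,0,0,0],[30,219,0,0,0,0]]]'

```text
time: 9.57
tool_pos: [489.4, 190.9, 173.7]
tcp_rot: [-179.9, -0.0, 156.8]
ft_force: [-0.6, -0.1, -0.8]
finger_gap: 85.4
grip_force: 0.0
```

```bash
python3 w.py emptyy; python3 - <<'E'
from h import *
s=vision.snapshot('top');cv2.imwrite('pics/ty.png',cv2.resize(s['img'][130:280,180:440],None,fx=3,fy=3))
E
```

```text
[ -0.207  -0.337   0.057 -47.202 -48.251] [0.502 0.513 0.421 0.122 0.034] [489.8 191.5 174.4] 85.36775812785208 10.0667
```

View pics/ty.png

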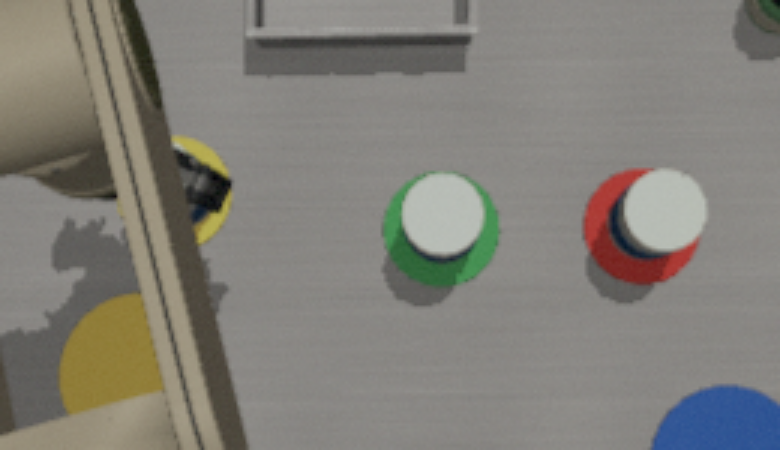

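The green tin stands upright on its coaster at crop (442,218), and the gripper is above yellow. The empty-hand force is about 0, so green weighs about 0.6 kg.

step_arm --targets '[[[0,0,-8,0,0,0],[0,0,-20,0,0,0],[0,0,-34,0,0,0],[0,0,-48,0,0,0],[0,0,-62,0,0,0],[0,0,-74,0,0,0],[0,0,-83,0,0,0],[0,0,-88,0,0,0],[0,0,-88,0,0,0],[0,0,-88,0,0,0]]]'

```text
time: 10.95
tool_pos: [489.8, 191.8, 86.3]
tcp_rot: [-180.0, -0.0, 156.9]
ft_force: [-0.5, -0.1, 0.0]
finger_gap: 85.2
grip_force: 0.0
```

step_arm --targets '[[[0,0,0,0,0,0],[0,0,0,0,0,0],[0,0,0,0,0,0],[0,0,0,0,0,0],[0,0,0,0,0,0],[0,0,0,0,0,0],[0,0,0,0,0,0],[0,0,0,0,0,0],[0,0,0,0,0,0],[0,0,0,0,0,0],[0,0,0,0,0,0],[0,0,0,0,0,0]]]' --fingers 1

```text
time: 11.95
tool_pos: [490.5, 191.9, 87.5]
tcp_rot: [179.9, 0.1, 156.9]
ft_force: [-1.3, -1.2, 6.2]
finger_gap: 61.1
grip_force: 51.8
```

step_arm --targets '[[[0,0,3,0,0,0],[0,0,8,0,0,0],[0,0,16,0,0,0],[0,0,26,0,0,0],[0,0,36,0,0,0],[0,0,43,0,0,0],[0,0,46,0,0,0],[0,0,46,0,0,0],[0,0,46,0,0,0],[0,0,46,0,0,0],[0,0,46,0,0,0],[0,0,46,0,0,0]]]'

```text
time: 12.95
tool_pos: [489.3, 191.6, 131.6]
tcp_rot: [-180.0, -0.1, 156.9]
ft_force: [0.3, 0.8, -2.0]
finger_gap: 61.3
grip_force: 52.3
```

```bash
python3 w.py lifty
```

```text
[ -0.319   0.057  -1.484 -48.964 -47.708] [0.368 0.509 0.614 0.027 0.019] [489.7 191.8 132.3] 61.304150748494415 13.45
```

View pics/lifty.png

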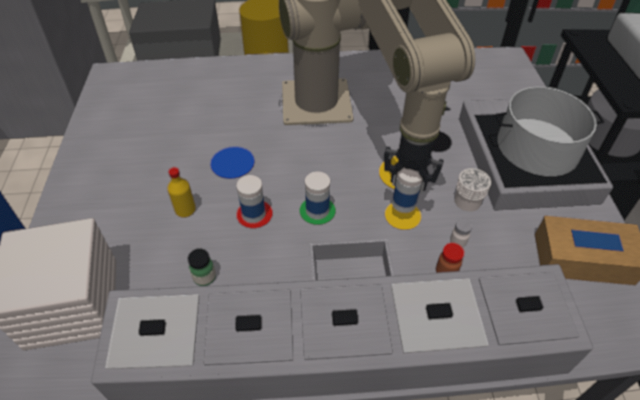

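The yellow tin is held over its coaster at (406,190) and weighs about 1.5 N. Returning it, then going to red.

step_arm --targets '[[[0,0,-4,0,0,0],[0,0,-11,0,0,0],[0,0,-20,0,0,0],[0,0,-29,0,0,0],[0,0,-36,0,0,0],[0,0,-41,0,0,0],[0,0,-44,0,0,0],[0,0,-45,0,0,0],[0,0,-45,0,0,0],[0,0,-45,0,0,0]]]'

```text
time: 14.28
tool_pos: [489.9, 191.7, 87.6]
tcp_rot: [-180.0, 0.0, 156.9]
ft_force: [-1.9, -1.4, 3.2]
finger_gap: 61.2
grip_force: 52.7
```

step_arm --targets '[[[0,0,0,0,0,0],[0,0,0,0,0,0],[0,0,0,0,0,0],[0,0,0,0,0,0],[0,0,0,0,0,0],[0,0,0,0,0,0],[0,0,0,0,0,0],[0,0,0,0,0,0],[0,0,0,0,0,0],[0,0,0,0,0,0]]]' --fingers -1

```text
time: 15.12
tool_pos: [489.7, 191.8, 87.3]
tcp_rot: [-180.0, -0.0, 156.9]
ft_force: [-0.9, -0.1, 0.1]
finger_gap: 85.3
grip_force: 0.0
```

step_arm --targets '[[[0,0,6,0,0,0],[0,0,18,0,0,0],[0,0,34,0,0,0],[0,0,50,0,0,0],[0,0,66,0,0,0],[0,0,78,0,0,0],[0,0,86,0,0,0],[0,0,88,0,0,0],[0,0,88,0,0,0]]]'

```text
time: 15.87
tool_pos: [490.1, 191.9, 176.1]
tcp_rot: [179.9, 0.1, 156.9]
ft_force: [-0.2, -0.6, -0.2]
finger_gap: 85.3
grip_force: 0.0
```

step_arm --targets '[[[-1,-10,0,0,0,0],[-2,-34,0,0,0,0],[-5,-68,0,0,0,0],[-8,-104,0,0,0,0],[-11,-140,0,0,0,0],[-14,-176,0,0,0,0],[-17,-212,0,0,0,0],[-20,-248,0,0,0,0],[-23,-284,0,0,0,0],[-26,-320,0,0,0,0],[-28,-350,0,0,0,0],[-29,-372,0,0,0,0]]]'

```text
time: 16.87
tool_pos: [458.9, -183.0, 174.0]
tcp_rot: [-180.0, -0.1, 156.8]
ft_force: [0.3, 0.4, 0.3]
finger_gap: 85.3
grip_force: 0.0
```

step_arm --targets '[[[0,-9,0,0,0,0],[0,-13,0,0,0,0],[0,-13,0,0,0,0],[0,-13,0,0,0,0],[0,-13,0,0,0,0]]]'

```text
time: 17.28
tool_pos: [460.7, -192.0, 175.0]
tcp_rot: [180.0, -0.0, 156.9]
ft_force: [0.2, 0.0, 0.6]
finger_gap: 85.4
grip_force: 0.0
```

step_arm --targets '[[[0,0,-8,0,0,0],[0,0,-20,0,0,0],[0,0,-34,0,0,0],[0,0,-48,0,0,0],[0,0,-62,0,0,0],[0,0,-75,0,0,0],[0,0,-85,0,0,0],[0,0,-90,0,0,0],[0,0,-90,0,0,0],[0,0,-90,0,0,0]]]'

```text
time: 18.12
tool_pos: [460.7, -193.0, 85.1]
tcp_rot: [180.0, -0.0, 156.9]
ft_force: [0.6, 0.5, 0.3]
finger_gap: 85.3
grip_force: 0.0
```

step_arm --targets '[[[0,0,0,0,0,0],[0,0,0,0,0,0],[0,0,0,0,0,0],[0,0,0,0,0,0],[0,0,0,0,0,0],[0,0,0,0,0,0],[0,0,0,0,0,0],[0,0,0,0,0,0],[0,0,0,0,0,0],[0,0,0,0,0,0],[0,0,0,0,0,0],[0,0,0,0,0,0]]]' --fingers 1

```text
time: 19.12
tool_pos: [461.4, -193.8, 86.6]
tcp_rot: [-180.0, 0.1, 156.9]
ft_force: [-2.2, -1.5, 5.8]
finger_gap: 61.3
grip_force: 50.8
```

step_arm --targets '[[[0,0,3,0,0,0],[0,0,8,0,0,0],[0,0,16,0,0,0],[0,0,26,0,0,0],[0,0,36,0,0,0],[0,0,43,0,0,0],[0,0,46,0,0,0],[0,0,46,0,0,0],[0,0,46,0,0,0],[0,0,46,0,0,0],[0,0,46,0,0,0],[0,0,46,0,0,0]]]'

```text
time: 20.12
tool_pos: [460.4, -193.1, 130.7]
tcp_rot: [180.0, -0.1, 156.9]
ft_force: [-0.2, -0.6, -2.9]
finger_gap: 61.3
grip_force: 50.5
```

```bash
python3 w.py liftr
```

```text
[ -0.253  -0.172  -2.645 -45.62  -48.151] [0.28  0.623 0.393 0.026 0.019] [ 460.8 -193.2  131.3] 61.25794635621765 20.6167
```

View pics/liftr.png

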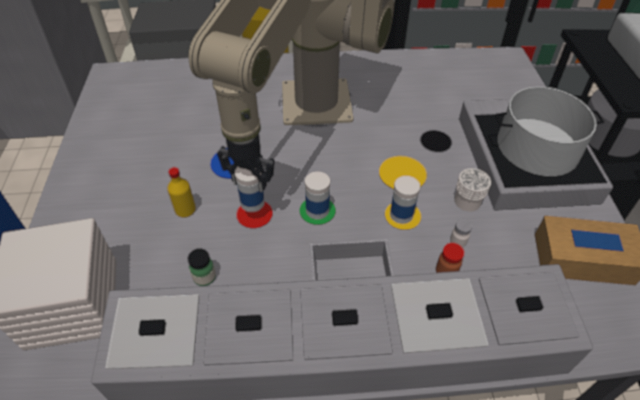

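The red tin is held over its coaster at (250,190) and weighs about 2.6 N. Weights are green 5.9, yellow 1.5 and red 2.6 N, so green is heaviest. Returning red, then taking green.

step_arm --targets '[[[0,0,-4,0,0,0],[0,0,-11,0,0,0],[0,0,-20,0,0,0],[0,0,-29,0,0,0],[0,0,-36,0,0,0],[0,0,-41,0,0,0],[0,0,-44,0,0,0],[0,0,-45,0,0,0],[0,0,-45,0,0,0],[0,0,-45,0,0,0]]]'

```text
time: 21.45
tool_pos: [460.9, -193.3, 86.6]
tcp_rot: [-180.0, 0.0, 156.9]
ft_force: [-2.0, 0.4, 2.9]
finger_gap: 61.1
grip_force: 50.6
```

step_arm --targets '[[[0,0,0,0,0,0],[0,0,0,0,0,0],[0,0,0,0,0,0],[0,0,0,0,0,0],[0,0,0,0,0,0],[0,0,0,0,0,0],[0,0,0,0,0,0],[0,0,0,0,0,0],[0,0,0,0,0,0],[0,0,0,0,0,0]]]' --fingers -1

```text
time: 22.28
tool_pos: [460.7, -193.2, 86.3]
tcp_rot: [180.0, -0.0, 156.9]
ft_force: [0.6, 0.7, 0.2]
finger_gap: 85.4
grip_force: 0.0
```

step_arm --targets '[[[0,0,6,0,0,0],[0,0,18,0,0,0],[0,0,34,0,0,0],[0,0,50,0,0,0],[0,0,66,0,0,0],[0,0,78,0,0,0],[0,0,86,0,0,0],[0,0,88,0,0,0],[0,0,88,0,0,0]]]'

```text
time: 23.03
tool_pos: [461.1, -193.4, 175.1]
tcp_rot: [-180.0, 0.1, 156.9]
ft_force: [-1.1, -0.9, -0.1]
finger_gap: 85.3
grip_force: 0.0
```

step_arm --targets '[[[0,8,0,0,0,0],[0,26,0,0,0,0],[0,52,0,0,0,0],[0,82,0,0,0,0],[-1,110,0,0,0,0],[-1,136,0,0,0,0],[-1,154,0,0,0,0],[-1,164,0,0,0,0],[-1,166,0,0,0,0],[-1,166,0,0,0,0],[-1,166,0,0,0,0],[-1,166,0,0,0,0]]]'

```text
time: 24.03
tool_pos: [459.7, -28.1, 174.1]
tcp_rot: [-180.0, -0.0, 156.8]
ft_force: [-0.2, 0.3, 0.5]
finger_gap: 85.7
grip_force: 0.0
```

```bash
python3 - <<'E'
from h import *
s=vision.snapshot('top');im=s['img'];cv2.imwrite('pics/pan.png',cv2.resize(im[80:280,180:460],None,fx=2.8,fy=2.8))
g=cv2.cvtColor(im,cv2.COLOR_BGR2GRAY)
# inner opening (102x170 mm at z=65): floor/rim edges along middle row and column profiles
print(g[88:152,300].tolist());print(g[128,252:350].tolist())
print(r.sense()['tool_pos'],r.sense()['ft_force'])
E
```

```text
[56, 55, 54, 60, 84, 102, 138, 150, 136, 90, 58, 56, 55, 54, 59, 56, 88, 95, 100, 95, 97, 98, 97, 131, 141, 145, 142, 143, 144, 146, 143, 147, 144, 140, 141, 146, 142, 142, 146, 144, 142, 146, 147, 146, 141, 142, 141, 119, 109, 117, 123, 128, 131, 134, 134, 137, 136, 140, 142, 143, 141, 139, 136, 126]
[134, 134, 134, 137, 133, 136, 137, 134, 135, 125, 131, 156, 138, 87, 65, 92, 132, 144, 144, 144, 147, 145, 147, 145, 145, 144, 145, 144, 145, 145, 145, 145, 145, 144, 144, 147, 144, 145, 148, 144, 146, 146, 144, 144, 147, 145, 147, 144, 142, 144, 142, 143, 143, 143, 145, 143, 143, 143, 145, 143, 144, 143, 145, 140, 144, 143, 141, 145, 141, 144, 142, 144, 142, 144, 143, 143, 143, 144, 141, 117, 96, 99, 94, 87, 133, 148, 144, 137, 130, 131, 132, 130, 132, 133, 133, 133, 133, 132]
[459.73214529 -28.17655822 174.18211681] [ 0.71954124  0.32386803 -0.06379238]
```

View pics/pan.png

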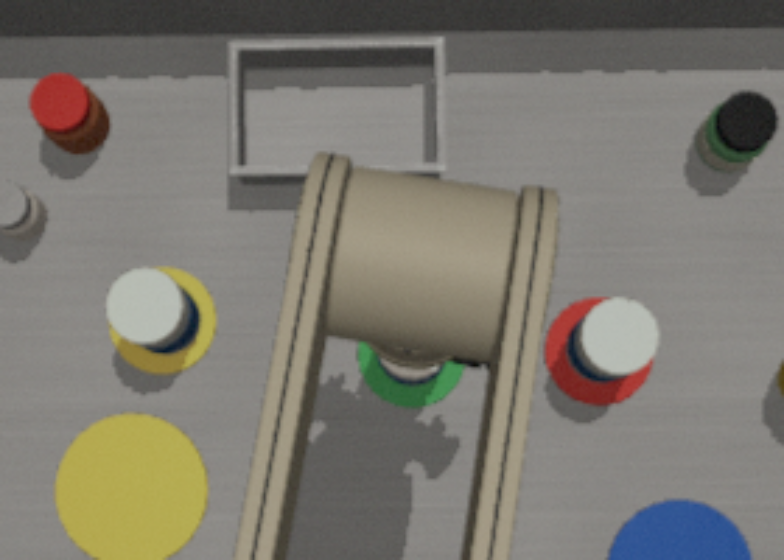

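The yellow and red tins stand upright on their coasters at crop (148,308) and (618,337). The pan rim spans crop (235..440, 42..174), i.e. about 175 x 110 mm, matching the given size. Its centre pixel is (300.3,118.6), so the middle is at about (663,36). The gripper is over green.

step_arm --targets '[[[0,0,-8,0,0,0],[0,0,-20,0,0,0],[0,0,-34,0,0,0],[0,0,-48,0,0,0],[0,0,-62,0,0,0],[0,0,-74,0,0,0],[0,0,-84,0,0,0],[0,0,-89,0,0,0],[0,0,-89,0,0,0],[0,0,-89,0,0,0]]]'

```text
time: 24.92
tool_pos: [459.6, -27.3, 85.0]
tcp_rot: [-180.0, -0.0, 156.9]
ft_force: [0.9, 0.6, 0.0]
finger_gap: 85.1
grip_force: 0.0
```

step_arm --targets '[[[0,0,0,0,0,0],[0,0,0,0,0,0],[0,0,0,0,0,0],[0,0,0,0,0,0],[0,0,0,0,0,0],[0,0,0,0,0,0],[0,0,0,0,0,0],[0,0,0,0,0,0],[0,0,0,0,0,0],[0,0,0,0,0,0],[0,0,0,0,0,0],[0,0,0,0,0,0]]]' --fingers 1 --newtons 60

```text
time: 25.92
tool_pos: [460.5, -27.7, 86.6]
tcp_rot: [-180.0, 0.1, 156.9]
ft_force: [-3.2, -3.3, 5.2]
finger_gap: 61.3
grip_force: 60.2
```

step_arm --targets '[[[0,0,3,0,0,0],[0,0,9,0,0,0],[0,0,18,0,0,0],[0,0,30,0,0,0],[0,0,44,0,0,0],[0,0,59,0,0,0],[0,0,74,0,0,0],[0,0,89,0,0,0],[0,0,103,0,0,0],[0,0,113,0,0,0],[0,0,119,0,0,0],[0,0,120,0,0,0]]]'

```text
time: 26.92
tool_pos: [460.4, -27.3, 206.8]
tcp_rot: [180.0, 0.1, 156.9]
ft_force: [0.5, 1.0, -5.6]
finger_gap: 60.8
grip_force: 61.2
```

step_arm --targets '[[[5,2,0,0,0,0],[15,5,0,0,0,0],[32,10,0,0,0,0],[54,17,0,0,0,0],[78,24,0,0,0,0],[102,32,0,0,0,0],[126,39,0,0,0,0],[149,46,0,0,0,0],[169,53,0,0,0,0],[185,58,0,0,0,0],[196,61,0,0,0,0],[202,63,0,0,0,0]]]'

```text
time: 27.92
tool_pos: [662.3, 36.5, 202.8]
tcp_rot: [-180.0, -0.1, 156.9]
ft_force: [0.4, -0.7, -5.2]
finger_gap: 60.9
grip_force: 61.1
```

step_arm --targets '[[[0,0,0,0,0,0],[0,0,0,0,0,0],[0,0,0,0,0,0],[0,0,0,0,0,0],[0,0,0,0,0,0],[0,0,0,0,0,0],[0,0,0,0,0,0],[0,0,0,0,0,0],[0,0,0,0,0,0],[0,0,0,0,0,0]]]'

```text
time: 28.75
tool_pos: [661.7, 35.7, 205.3]
tcp_rot: [-180.0, 0.0, 156.9]
ft_force: [1.2, 0.6, -5.8]
finger_gap: 61.2
grip_force: 61.1
```

```bash
python3 w.py final; python3 - <<'E'
from h import *
a=vision.snapshot('scene')['img']; b=vision.snapshot('top')['img']
cv2.imwrite('pics/fin.png',np.vstack([cv2.resize(x,(480,300)) for x in(a,b)]))
E
```

```text
[ -0.425  -0.072  -6.023 -70.134 -52.74 ] [0.487 0.407 0.509 0.021 0.004] [661.7  35.8 205.3] 61.12301690738158 29.25
```

View pics/fin.png

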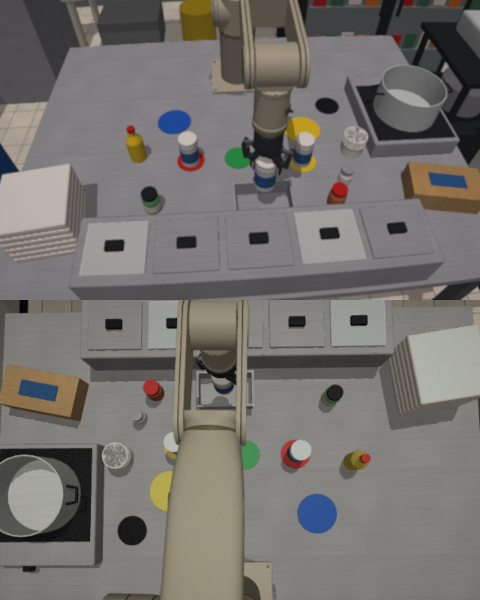

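The heaviest tin hangs upright over the pan's middle at (265,172) in the scene half of the picture. The other two stand on red and yellow, and the bystanders have not moved.

```bash
python3 -c "
from bench import r
print(r.hand_in())"
```

```text
the job is handed in; nothing more can be done
None
```

I hefted the tins in order (green about 5.9 N, yellow 1.5 N, red 2.6 N) and handed in at about 29 s, holding the heaviest (green's) upright about 120 mm above the middle of the pan, with the other two back on their coasters; no verdict was returned.

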